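Shut a tea jar in the ratchet lid press

ROBOT

A 6-joint arm with a two-finger parallel gripper is mounted at the origin on the work surface. World frame = base frame: x ahead of the robot, y to its left, z up, the work surface at z = 0. Lengths are in m, angles in rad, forces in N, time in s.
With the tool pointing down it reaches from about 0.425 to 0.95 m from the base axis. Payload 3.5 kg.
Tool frame: the origin (TCP) lies midway between the tips of the shut fingers; the grasp point (between the pads) lies 19 mm behind it; z points along the fingers, x is the direction in which the jaws open and shut, and the axes are right-handed (so a half turn about z gives the same grasp; the last joint's range is limited). The gripper opens to 85 mm and grips with 20 to 120 N. Pads are 22 mm wide; open, the fingers measure 114 mm over their backs; the gripper's body (76 mm by 85 mm) begins 54 mm behind the grasp point. The pads swing forward as they close: fully open they stand 13 mm farther back than shut.
Start: joints at [-1.42, 0.286, 1.577, -0, 1.279, -0.15], TCP at [0.2, -0.645, 0.231] pointing down, gripper open.
Joint ranges: [-2.77, 2.77], [-0.9, 2.22], [0.21, 2.48], [-1.53, 4.67], [0.24, 2.81], [-2.84, 2.84]. Speed limits (rad/s): [2.79, 2.79, 3.14, 3.14, 3.14, 3.14].

INTERFACE

Orientations are given as a unit quaternion [x, y, z, w].
In Python, from plant import readout, optics, ctrl gives the robot as it stands. The module is installed in compiled form; this text tells all that it offers.
- The arm moves only by the shell command python3 -m crank 'ROWS' [OPENING] [FORCE]. ROWS is text: rows parted by semicolons, each of 6 numbers parted by spaces: the shift along the tool's x, y, z in mm, then the turn, a rotation vector about the tool's x, y, z in rad. In form: dx dy dz ax ay az; .... A call has 1 to 5 rows; each row shifts and turns the commanded pose from where the row before left it, along the tool's axes as they then stand; what a row does not reach is not made up. A row lasts 1/8 s, in which the tool goes at most 62.5 mm and 10.7 degrees, less where a joint would pass 70% of its speed; a pose out of reach is approached as far as the arm can. A call is refused whole if a number of a shift passes 62.5 or a number of a turn 0.188, either way. A call with a gripper value outside its range is refused whole. OPENING is the opening, from -1 (shut) to 1 (fully open), set as the call begins (- or left out, the last holds). The fingers move at their own pace and stop on an object; FORCE is the grip in N (left out, the last holds). Time passes only in rows, so rows that do not move let the fingers close. It gives the time, the measured TCP pose, the force and the opening at its end, in the units of the state.
- readout.get_state(): the state, without advancing time (a new reading comes with each control period).
- optics.read_camera(name): name is "scene" or "top"; returns the picture (384x512x3 uint8, red, green, blue); there is no depth.
- optics.calibration(name): a dict with "mtx" (3x3 intrinsics, pixels), "dist_coeffs" ([k1, k2, p1, p2, k3] as OpenCV has them; the pictures are not rectified), "rvec" (rotation vector, rad) and "tvec" (3), from world to camera coordinates, as OpenCV has them. Camera axes: x right, y down, z forward; pixel columns grow to the right and rows downward; lengths in m; the calibration is good to about 2 mm. A picture is of the moment at which its call begins. calibration takes no time and is no camera call.
- ctrl.sign_off(): hands the job in, once; it reports no verdict.
Trained networks look in the newest picture that a camera, given by its name, has taken for a name from the list of things; names that differ only in an ending like _2 or _b are one class to them, and where a whole thing is asked for, a point or a joint stands for the part that bears it (a point fixed in the world has none). Each returns a list of dicts, best first, with "p" (0 to 1); they miss things now and then, are a little off and sometimes report something else, mostly with a low value. They report only what shows in the picture. A call takes as long as a camera call. They do not tell look-alikes from the thing itself.
- optics.recognise(camera, thing): "xy" ([column, row] as shares, 0 to 1, of the picture: columns of its width, rows of its height, amid what is visible of it).
The state is a dict: "time": time; "qpos": joint angles; "dq": joint speeds; "joint_efforts": joint torques, N m; "eef_pos": TCP position; "tcp_rot": TCP orientation; "contact_force": force on the tool from outside, world axes, zero at the start; "wrist_torque": the same for the moment, N m; "opening": opening from 0.0 (shut) to 1.0 (fully open).
Only numpy, scipy, OpenCV 4.12 (cv2) and the standard library are available. Lean on these libraries where they do the work, as an engineer would, in place of code of your own. Each camera call takes 0.05 s, during which the arm holds its last target.

TASK

Pull the lid press's head up click by click until you feel the rail come up against its cushioned stop, without straining it, and let go so the pawl holds it. Then slide the jar's carriage fully home under the head, and finally press the red pawl tail, gently, so that the head sinks down and rests on the jar's lid. Keep the jar upright on its carriage and leave the other tea things alone.

Things in the scene. Friction and masses are not known exactly. Their poses are not given: they have to be found in the camera images.
- stand: Bamboo base of the lid press, 190 x 300 x 10 mm (x from -60 to +130, y from -225 to +75 in its frame), fixed. Origin on the work surface straight under the head; +z up, yaw varies. The rail is behind at x +70, y 0. The jar's carriage slides along +y from y -120 to y 0.
- guide: Fixed wooden guide column, 32 x 36 x 140 mm (x y z), centred 100 mm in +x of the stand's origin, top 150 mm above the work surface (origin 10 mm above the stand's). Inside, out of sight, a sprung cushion (2.5 N/mm, at most 14 mm) stops the rail. Its start differs each time: at 52 to 88 mm of rail travel. It can only be felt.
- rail: Vertical toothed rail with head and knob in one, 0.4 to 0.63 kg; slides up and down. Origin and axes are the stand's when down, so its height above the stand's origin is its travel. Starts down. The pawl clicks in and holds it at travels of 12, 24, 36, 48, 60, 72 and 84 mm. Raising takes 5 to 12 N with a ripple at each tooth; it sinks slowly (40 to 90 mm/s) by its weight while the pawl is held out.
- knob (a point): Centre of the round wooden knob on top of the rail, 31 mm across and 20 mm high (its full-width part from 10 mm below to 10 mm above this point), neck 16 mm across below; at stand x +70, y 0; 196 mm above the work surface when the rail is down. Nothing within 60 mm beside it at its height or above.
- head_pad (a point): Centre of the cork underside of the round brass head (48 mm across, 30 mm high) on the arm of the rail, straight above the stand's origin; 67 mm above the work surface with the rail down, so that it then blocks the jar (lid 95 mm up). It rests on the lid at a travel of about 28 mm.
- pawl: Sprung steel bell-crank pawl. Origin on its pivot at stand x +70, y +18, 75 mm above the work surface. Its tail points to the stand's +y, level at rest. Pressing the tail down frees the rail; it springs back. Travel at the red pad 26 mm to its end stop; the rail is freed after about 7 to 11 mm. Takes 2 to 10 N at the pad; not to be leant on with over 25 N.
- pawl_pad (a point): Centre of the top of the red pad at the end of the pawl tail, 28 x 24 mm (stand x by y), at stand x +70, y +106, 82 mm above the work surface at rest. The pad faces up and is free above.
- carriage (a joint): Travel of the jar's carriage along the stand's +y: 0 as it starts, 0.120 m fully home with the jar under the head (end stop). It slides with about 1.5 to 3 N.
- carriage_post (a point): Centre of the top of the carriage's upright brass post, 18 mm across; the post rises 58 mm above the carriage's arm (from 17 to 75 mm above the work surface). It is 100 mm in the stand's -y from the jar's centre; nothing taller than the base within 40 mm to either side of it in the stand's x.
- jar: Frosted glass jar with white clamp-top lid, 60 mm across, 78 mm high, 0.2 to 0.42 kg, standing loose between four small corner blocks on the carriage (floor 17 mm above the work surface). Origin at the centre of its underside.
- whisk_stand: Blue ceramic whisk stand, 64 mm across, 72 mm high; origin at the centre of its underside. Leave alone.
- bowl: Squat grey stoneware bowl, 116 mm across, 62 mm high; origin at the centre of its underside. Leave alone.
- trays: Three-tier bamboo tray stack, 180 x 240 x 130 mm, fixed; origin at the centre of its underside.
- scoop: Bamboo tea scoop, 150 mm long, 32 mm wide, lying in the top tray. Leave alone.
There are look-alikes about, which are no part of the job. Of the things like the jar, leave any that is black; of the rest the smaller one is meant.

How it is judged:
On the way, in this order (a step that is already met when the one before it is completed fails the run):
1. the rail has been raised until it presses on its cushioned stop (contact force between guide and rail above 3 N), for 0.1 s.
2. the rail is let go and held up by the pawl, and the carriage is fully home (value of joint carriage above 0.116 m and z of head_pad in the frame of stand above 0.105 m and contact force between the fingers and rail below 0.1 N), for 0.2 s.
At the end, for the whole second after the job is handed in: The carriage is home (at least 116 of 120 mm), the jar stands upright on it (within 0.1 rad) centred under the head within 12 mm, and the head rests on its lid with at least 1 N, at rest and let go (contact force between rail and jar above 1 N and value of joint carriage above 0.116 m and horizontal distance between jar and head_pad below 0.012 m and angle between jar's own z axis and vertical below 0.1 rad and z of jar in the frame of stand above 0.013 m and linear speed of rail below 0.01 m/s); the robot touches nothing.
It fails at once if the rail is strained against its stop (over 28 N) (contact force between guide and rail above 28 N).
It fails at once if the pawl is leant on with more than 25 N (contact force between the fingers and pawl above 25 N).
It fails at once if the jar is tipped (angle between jar's own z axis and vertical above 0.3 rad).
It fails at once if the whisk stand, bowl, or scoop is moved by over 20 mm (distance of any of whisk_stand, bowl, scoop from where it was at the start of the episode above 0.02 m).
It also fails if it takes over 72 s, if anything falls off the work surface, if the arm or the gripper's body presses on something with over 40 N, if the wrist force passes 120 N, or if a joint passes its speed limit or range.

## Working session

There is one attempt and no reset: what is moved stays moved. The work goes in short steps, Python scripts to look and compute and a shell command to move; the robot and the scene stay as the last step left them, time stands still between calls to the robot, and variables do not carry over. Pictures are saved under pics/ and viewed, and the job is handed in when it is done.

```bash
mkdir -p pics; python3 - <<'E'
from plant import readout, optics, ctrl
import cv2
print(readout.get_state())
for n in ("scene","top"):
    im=optics.read_camera(n); cv2.imwrite(f"pics/{n}0.png",cv2.resize(im[:,:,::-1],(800,600),interpolation=cv2.INTER_CUBIC))
    print(n,optics.calibration(n))
    for t in ("stand","knob","pawl_pad","carriage_post","jar","head_pad","bowl","whisk_stand","guide"):
        print(t,[(round(d["xy"][0]*512),round(d["xy"][1]*384),round(d["p"],2)) for d in optics.recognise(n,t)])
E
```

```text
{'time': 0.0, 'qpos': array([-1.42000732e+00,  2.87208053e-01,  1.57819764e+00, -7.32161370e-06,
        1.27859445e+00, -1.50027308e-01]), 'dq': array([ 1.23738188e-03, -7.71607208e-06, -8.94107898e-04,  9.87515670e-04,
        5.30630689e-04, -2.60200282e-04]), 'joint_efforts': array([ 5.88940948e-04, -4.05981660e+01, -2.92624390e+01, -8.98861640e-05,
        5.86071226e-03, -9.75897096e-08]), 'eef_pos': array([ 0.1999104 , -0.64402125,  0.22990774]), 'tcp_rot': array([ 0.80507767, -0.59316819, -0.00085397, -0.00084837]), 'contact_force': array([-0.35834752,  0.20586281,  0.08230445]), 'wrist_torque': array([ 0.04375018, -0.01644222,  0.01356195]), 'opening': 1.0015853023236105}
scene {'mtx': array([[405.54548973,   0.        , 247.53212567],
       [  0.        , 405.54548973, 192.76325998],
       [  0.        ,   0.        ,   1.        ]]), 'dist_coeffs': array([-0.03498946,  0.        ,  0.        ,  0.        ,  0.        ]), 'rvec': array([ 1.06673147,  2.37022516, -1.05831949]), 'tvec': array([ 0.25820124, -0.16465989,  1.9754505 ])}
stand [(231, 212, 0.78)]
knob [(240, 201
[... 251 characters left out ...]
e [(232, 213, 0.66)]
top {'mtx': array([[456.25583305,   0.        , 251.54473442],
       [  0.        , 456.25583305, 187.22440226],
       [  0.        ,   0.        ,   1.        ]]), 'dist_coeffs': array([-0.02113147,  0.        ,  0.        ,  0.        ,  0.        ]), 'rvec': array([ 2.19303013, -2.16819475,  0.0974707 ]), 'tvec': array([0.0703512 , 0.46886373, 1.50926607])}
stand [(274, 180, 0.57)]
knob [(259, 179, 0.81), (104, 183, 0.32)]
pawl_pad [(232, 162, 0.43)]
carriage_post [(301, 199, 0.76)]
jar [(348, 241, 0.63), (289, 190, 0.56), (345, 194, 0.53)]
head_pad [(256, 183, 0.56), (179, 204, 0.46)]
bowl [(405, 140, 0.68), (103, 174, 0.67)]
whisk_stand [(180, 204, 0.46)]
guide []
```

View pics/scene0.png

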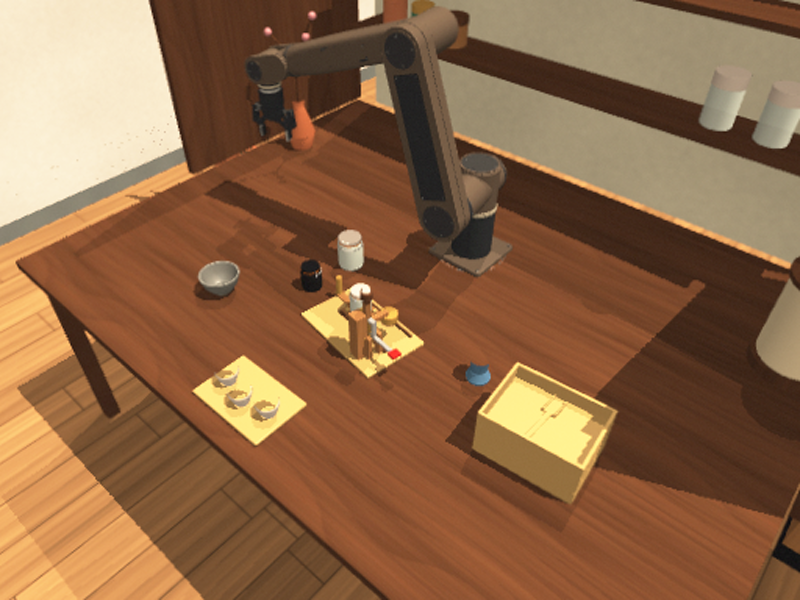

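View pics/top0.png

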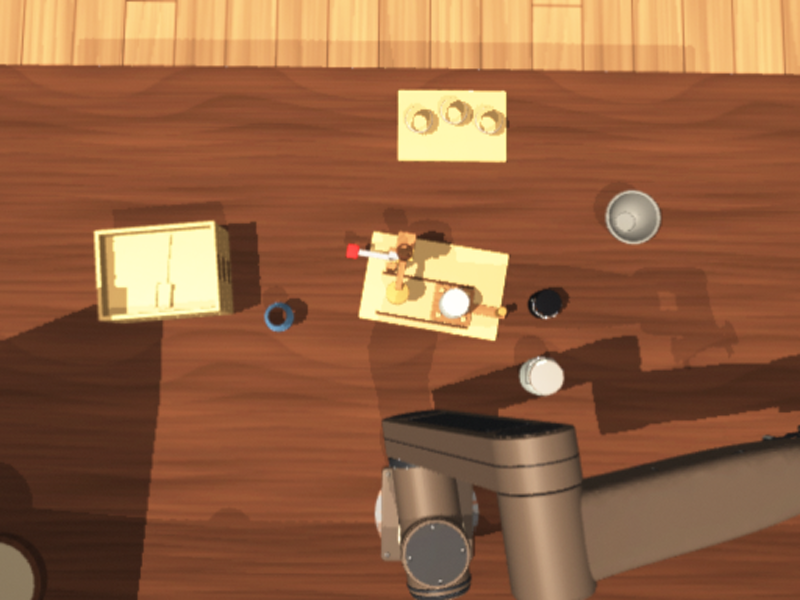

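The scene view shows the press amid the table, knob at (366,296) and red pad at (393,354). A white jar sits on the carriage at (360,293), with a black jar at (311,275) and a bigger white jar at (350,250) beside it.
In the top view, in 800x600 pixels, the jar-like things are:
- White jar on the carriage at (455,302).
- Black jar at (545,303), to be left alone.
- Larger white jar off the stand at (543,376).

The smaller white one on the carriage is the one meant. I'll check it in a close crop and fit the stand's pose.

```bash
cat > h.py <<'E'
from plant import readout, optics, ctrl
import cv2, numpy as np
from scipy.optimize import least_squares
from scipy.spatial.transform import Rotation as R
C={n:optics.calibration(n) for n in ("scene","top")}
def proj(n,P):
    c=C[n]; return cv2.projectPoints(np.array(P,float).reshape(-1,1,3),c["rvec"],c["tvec"],c["mtx"],c["dist_coeffs"])[0].reshape(-1,2)
def unproj(n,uv,z):
    c=C[n]; u=cv2.undistortPoints(np.array(uv,float).reshape(-1,1,2),c["mtx"],c["dist_coeffs"]).reshape(-1,2)
    Rm=cv2.Rodrigues(c["rvec"])[0]; o=-Rm.T@c["tvec"]; d=(Rm.T@np.c_[u,np.ones(len(u))].T).T
    return o+d*((z-o[2])/d[:,2])[:,None]
def W(p,P):
    P=np.atleast_2d(np.array(P,float)); c,s=np.cos(p[2]),np.sin(p[2])
    return np.c_[p[0]+c*P[:,0]-s*P[:,1],p[1]+s*P[:,0]+c*P[:,1],P[:,2]]
E
python3 - <<'E'
from h import *
im=optics.read_camera("top")
c=im[130:230,210:370]; cv2.imwrite("pics/t1.png",cv2.resize(c[:,:,::-1],(800,500),interpolation=cv2.INTER_CUBIC))
im=optics.read_camera("scene")
c=im[160:250,180:300]; cv2.imwrite("pics/s1.png",cv2.resize(c[:,:,::-1],(800,600),interpolation=cv2.INTER_CUBIC))
E
```

```text
(no output)
```

View pics/t1.png

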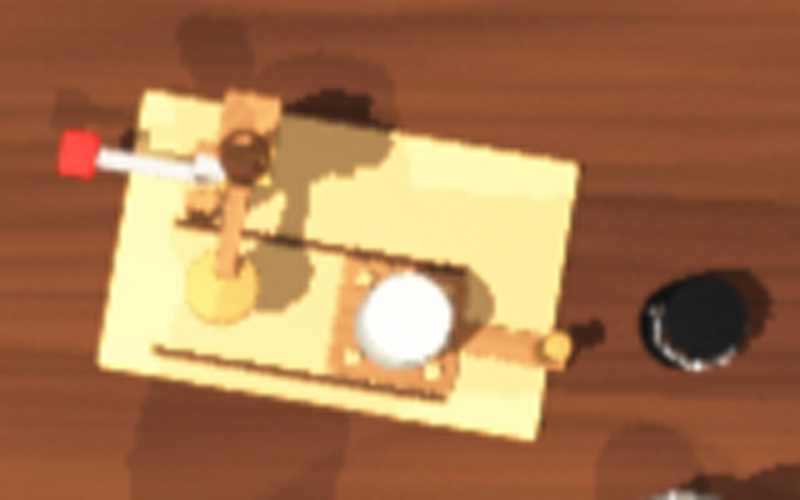

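View pics/s1.png

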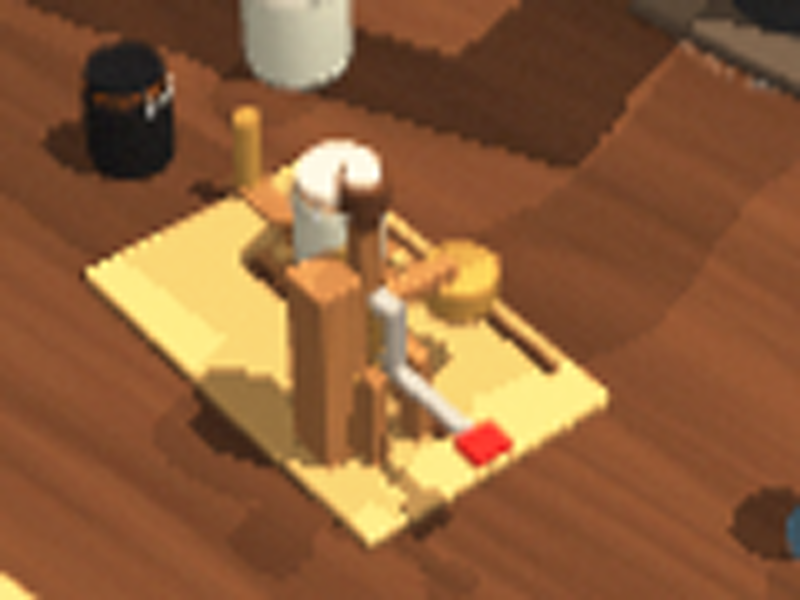

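The top crop shows the white jar on the carriage at (405,318), knob (245,157), red pad (79,154), post top (557,347), and the black jar off the stand at (695,322). The choice holds. In the scene crop, pad is at (484,443), post top (247,110), knob (366,203).

```bash
python3 - <<'E'
from h import *
B=[[.13,.075,.01],[.13,-.225,.01],[-.06,-.225,.01],[-.06,.075,.01]]
K=[.07,0,.196];PD=[.07,.106,.082];PO=[0,-.22,.075]
tp=(np.array([(145,90),(578,160),(535,440),(100,368),(245,152),(79,154),(557,347)])+.5)/5-.5+[210,130]
tP=B+[[.07,0,.202],PD,PO]
sp=(np.array([(372,545),(88,270),(607,390),(484,443),(247,110),(366,203)])+.5)/(600/90)-.5+[180,160]
sP=[B[0],B[1],B[3],PD,PO,K]
f=lambda p:np.r_[(proj("top",W(p,tP))-tp).ravel(),(proj("scene",W(p,sP))-sp).ravel()]
r=least_squares(f,[.6,-.1,-.15],loss="soft_l1"); p=r.x
print(p,np.round(f(p).reshape(-1,2),1))
ft=lambda p:f(p)[:14]; print("top",least_squares(ft,p).x)
fs=lambda p:f(p)[14:]; print("scene",least_squares(fs,p).x)
np.save("p.npy",p)
for n,q in dict(knob=K,pad=PD,post=PO,o=[0,0,0],guide=[.1,0,.15]).items(): print(n,W(p,q).round(4))
E
```

```text
[ 0.46323276  0.06920513 -0.15531486] [[-0.6  0. ]
 [-0.   0.6]
 [-0.  -0. ]
 [-1.1 -0.4]
 [-0.6  0.5]
 [-0.5 -0. ]
 [-0.1 -0.4]
 [-0.7 -1.1]
 [-1.2 -0.4]
 [ 0.5 -0.1]
 [-0.4 -1.3]
 [-0.8  0.2]
 [-0.7 -2.2]]
top [ 0.46330482  0.06772415 -0.15441623]
scene [ 0.46546746  0.07436069 -0.16222595]
knob [[0.5324 0.0584 0.196 ]]
pad [[0.5488 0.1631 0.082 ]]
post [[ 0.4292 -0.1481  0.075 ]]
o [[0.4632 0.0692 0.    ]]
guide [[0.562  0.0537 0.15  ]]
```

```bash
cat >> h.py <<'E'
def go(x,y,z,yaw=None):
    """prints tool-frame shift (mm) and turn to a world TCP target, tool down, tool x along stand -y (default)"""
    s=readout.get_state(); p=np.load("p.npy")
    Rm=R.from_quat(s["tcp_rot"]); a=(p[2]-np.pi/2) if yaw is None else yaw
    X=np.array([np.cos(a),np.sin(a),0]);Z=np.array([0,0,-1.]);T=R.from_matrix(np.c_[X,np.cross(Z,X),Z])
    print("t",round(s["time"],2),"pos",s["eef_pos"].round(4),"F",s["contact_force"].round(1),"q",s["qpos"].round(2),"open",round(s["opening"],2))
    print("shift mm",(Rm.inv().apply(np.array([x,y,z])-s["eef_pos"])*1000).round(1),"turn",(Rm.inv()*T).as_rotvec().round(3))
E
python3 -m crank '0 0 -30 0 0 0.15; 0 0 -30 0 0 0.15; 0 0 -10 0 0 0.155'
python3 -c "
from h import *
go(.5324,.0584,.28)"
```

```text
time: 1.48
eef_pos: [0.2002, -0.6456, 0.3046]
tcp_rot: [-0.649, 0.761, -0.002, -0.001]
contact_force: [-0.3, -1.7, -0.3]
opening: 0.996
t 1.48 pos [ 0.2002 -0.6456  0.3046] F [-0.3 -1.7 -0.3] q [-1.42  0.24  1.5   0.    1.4   0.31] open 1.0
shift mm [-747.8 -216.3   21.6] turn [-0.001 -0.004 -0.004]
```

```bash

python3 -m crank '-57 -16.5 0 0 0 0; -57 -16.5 0 0 0 0; -57 -16.5 0 0 0 0; -57 -16.5 0 0 0 0; -57 -16.5 0 0 0 0'
python3 -m crank '-57 -16.5 0 0 0 0; -57 -16.5 0 0 0 0; -57 -16.5 0 0 0 0; -57 -16.5 0 0 0 0; -57 -16.5 0 0 0 0'
python3 -c "
from h import *
go(.5324,.0584,.28)"
```

```text
time: 2.1
eef_pos: [0.3258, -0.3739, 0.3015]
tcp_rot: [-0.65, 0.76, -0.0, 0.0]
contact_force: [1.5, -0.4, 0.1]
opening: 0.996
time: 2.72
eef_pos: [0.4511, -0.1049, 0.3018]
tcp_rot: [-0.65, 0.76, -0.001, 0.0]
contact_force: [0.7, -0.5, 1.2]
opening: 1.003
t 2.73 pos [ 0.4511 -0.1049  0.3018] F [ 0.7 -0.5  1.2] q [-0.45 -0.25  1.99 -0.    1.4   1.28] open 1.0
shift mm [-173.9  -55.2   21.8] turn [-0.001 -0.     0.001]
```

```bash

python3 -m crank '-57 -18.4 0 0 0 0; -57 -18.4 0 0 0 0; -46 -14 6 0 0 0; 0 0 0 0 0 0'
python3 - <<'E'
from h import *
go(.5324,.0584,.177)
im=optics.read_camera("top")
c=im[110:230,190:350]; cv2.imwrite("pics/t2.png",cv2.resize(c[:,:,::-1],(800,600),interpolation=cv2.INTER_CUBIC))
im=optics.read_camera("scene")
c=im[130:250,160:320]; cv2.imwrite("pics/s2.png",cv2.resize(c[:,:,::-1],(800,600),interpolation=cv2.INTER_CUBIC))
E
```

```text
time: 3.22
eef_pos: [0.5257, 0.0462, 0.2947]
tcp_rot: [-0.652, 0.758, 0.001, -0.0]
contact_force: [0.5, 0.4, -0.5]
opening: 0.999
t 3.23 pos [0.5257 0.0462 0.2947] F [ 0.5  0.4 -0.5] q [-0.1  -0.09  1.86  0.    1.37  1.62] open 1.0
shift mm [-13.   -5.  117.7] turn [0.001 0.    0.006]
```

View pics/s2.png

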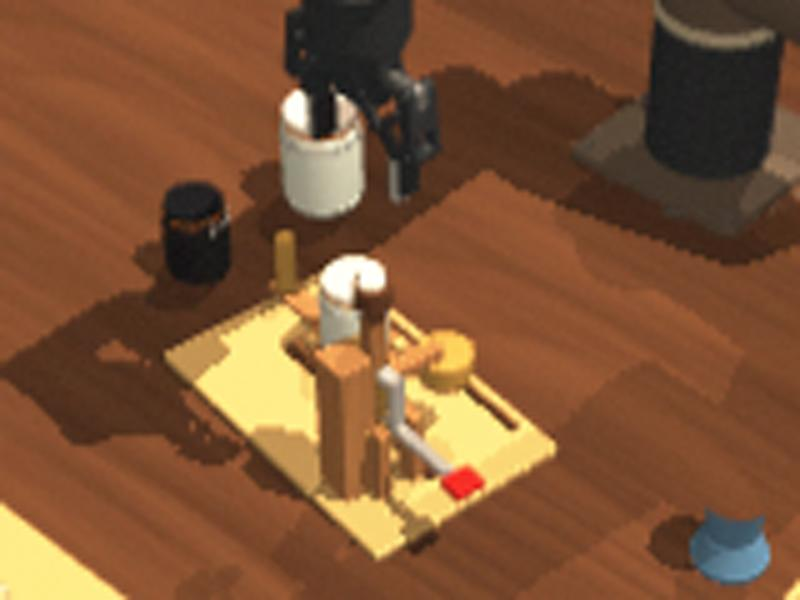

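The gripper (390,100 in the crop) is above and in front of the press. The scene is undisturbed, with the knob at (372,297).

```bash

python3 -m crank '-12 -5 20 0 0 0; 0 0 30 0 0 0; 0 0 25 0 0 0; 0 0 0 0 0 0'
python3 - <<'E'
from h import *
go(.5324,.0580,.174)
im=optics.read_camera("top")
c=im[110:230,190:350]; cv2.imwrite("pics/t2.png",cv2.resize(c[:,:,::-1],(800,600),interpolation=cv2.INTER_CUBIC))
im=optics.read_camera("scene")
c=im[130:250,160:320]; cv2.imwrite("pics/s2.png",cv2.resize(c[:,:,::-1],(800,600),interpolation=cv2.INTER_CUBIC))
E
```

```text
time: 3.82
eef_pos: [0.5305, 0.0533, 0.2183]
tcp_rot: [-0.65, 0.76, 0.002, -0.002]
contact_force: [-0.2, 0.6, 0.8]
opening: 0.996
t 3.83 pos [0.5305 0.0533 0.2183] F [-0.2  0.6  0.8] q [-0.09 -0.01  1.93 -0.    1.23  1.64] open 1.0
shift mm [-5.  -1.3 44.3] turn [ 0.005 -0.001 -0.001]
```

View pics/s2.png

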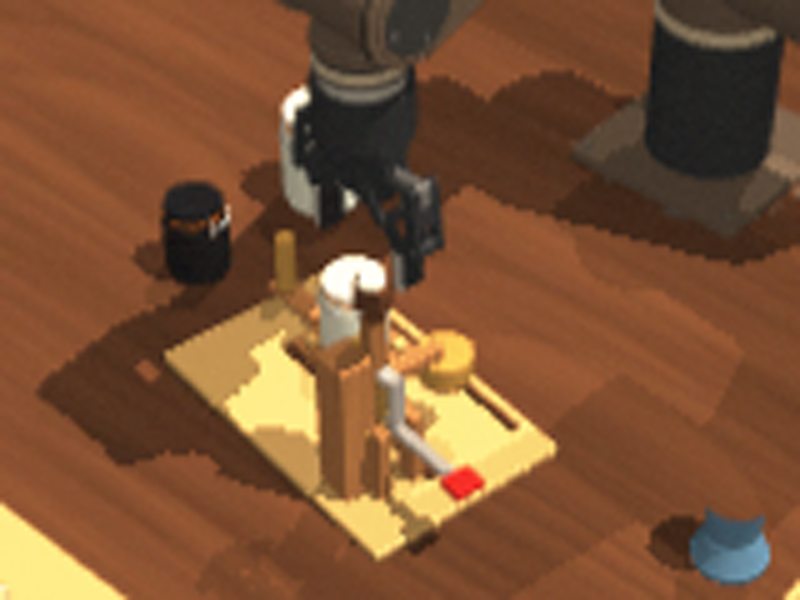

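The fingers, at (335,210) and (410,270), flank the knob at (372,295), so I'll go on down.

```bash

python3 -m crank '-4 -1 20 0 0 0; 0 0 22 0 0 0; 0 0 0 0 0 0'
python3 - <<'E'
from h import *
go(.5324,.0580,.174)
im=optics.read_camera("top")
c=im[110:230,190:350]; cv2.imwrite("pics/t3.png",cv2.resize(c[:,:,::-1],(800,600),interpolation=cv2.INTER_CUBIC))
im=optics.read_camera("scene")
c=im[130:250,160:320]; cv2.imwrite("pics/s3.png",cv2.resize(c[:,:,::-1],(800,600),interpolation=cv2.INTER_CUBIC))
E
```

```text
time: 4.3
eef_pos: [0.5334, 0.058, 0.1783]
tcp_rot: [-0.65, 0.76, 0.0, -0.0]
contact_force: [-0.4, -1.0, 0.8]
opening: 1.002
t 4.3 pos [0.5334 0.058  0.1783] F [-0.4 -1.   0.8] q [-0.08  0.03  1.96 -0.    1.15  1.64] open 1.0
shift mm [0.2 1.  4.3] turn [ 0.001 -0.     0.001]
```

View pics/s3.png

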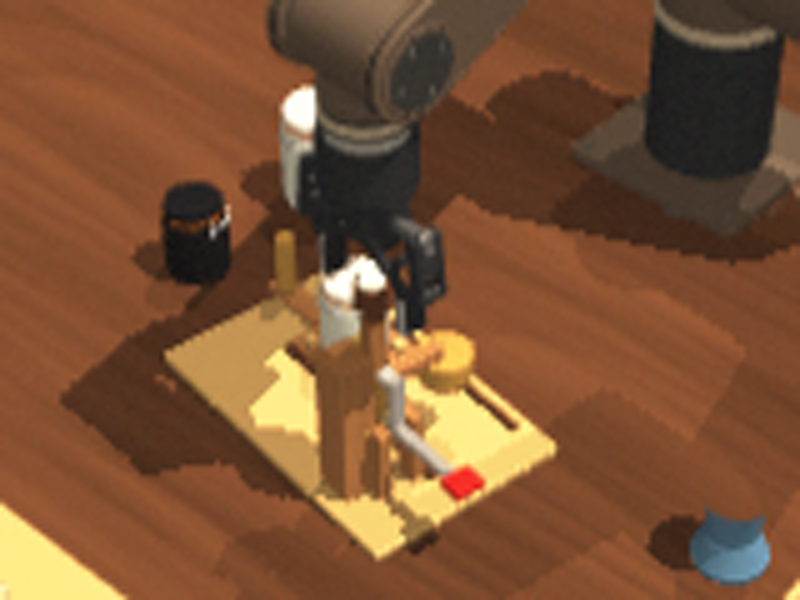

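View pics/t3.png

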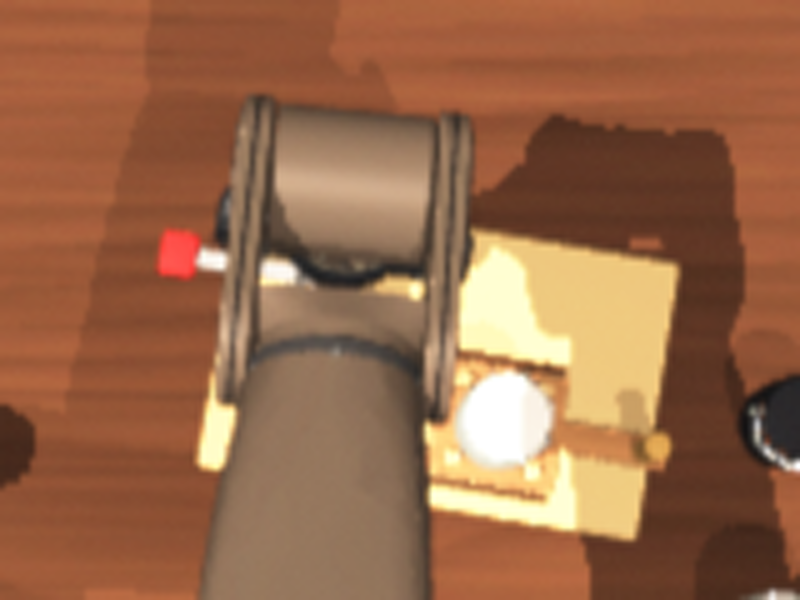

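In the scene crop the knob (372,295) lies between the fingers (338,255) and (412,315). The top view is hidden by the wrist. I'll close gently first.

```bash

python3 -m crank '0 0 4 0 0 0; 0 0 0 0 0 0; 0 0 0 0 0 0; 0 0 0 0 0 0; 0 0 0 0 0 0' -1 40
python3 - <<'E'
from h import *
go(.5324,.0580,.174)
im=optics.read_camera("scene")
c=im[130:250,160:320]; cv2.imwrite("pics/s4.png",cv2.resize(c[:,:,::-1],(800,600),interpolation=cv2.INTER_CUBIC))
E
```

```text
time: 5.03
eef_pos: [0.5336, 0.0562, 0.1753]
tcp_rot: [-0.651, 0.759, -0.002, -0.002]
contact_force: [-2.8, -7.2, 3.5]
opening: 0.349
t 5.03 pos [0.5336 0.0562 0.1753] F [-2.8 -7.2  3.5] q [-0.08  0.04  1.97 -0.01  1.14  1.65] open 0.35
shift mm [-1.6  1.5  1.3] turn [ 0.    -0.005  0.002]
```

View pics/s4.png

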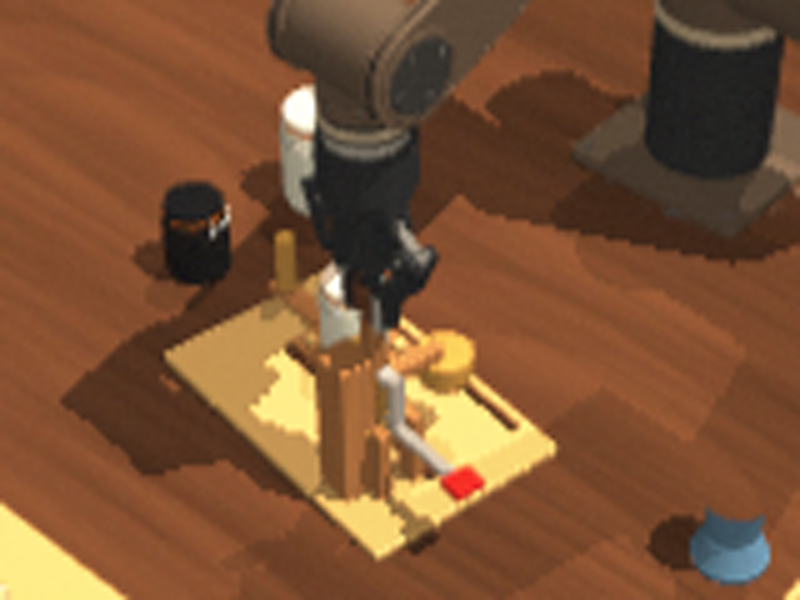

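Gripped: opening 0.35 is about 30 mm, which matches the 31 mm knob. Now I'll raise it bit by bit, re-centring 2 mm.

```bash

python3 -m crank '2 -0.5 0 0 0 0; 0 0 -4 0 0 0; 0 0 -4 0 0 0; 0 0 -4 0 0 0' -1 80
python3 -m crank '0 0 -4 0 0 0; 0 0 -4 0 0 0; 0 0 -4 0 0 0;0 0 -4 0 0 0'
python3 -m crank '0 0 -4 0 0 0; 0 0 -4 0 0 0; 0 0 -4 0 0 0'
```

```text
time: 5.58
eef_pos: [0.5334, 0.0561, 0.1831]
tcp_rot: [-0.651, 0.759, 0.0, -0.001]
contact_force: [8.0, -0.9, -18.5]
opening: 0.334
time: 6.08
eef_pos: [0.5335, 0.0561, 0.2011]
tcp_rot: [-0.651, 0.759, 0.0, -0.001]
contact_force: [2.5, -3.1, -10.7]
opening: 0.337
time: 6.45
eef_pos: [0.5335, 0.0561, 0.214]
tcp_rot: [-0.651, 0.759, 0.0, -0.001]
contact_force: [3.3, -2.7, -13.8]
opening: 0.335
```

```bash

python3 -m crank '0 0 -4 0 0 0; 0 0 -4 0 0 0'
for i in 1; do :; done
python3 -m crank '0 0 -2 0 0 0; 0 0 0 0 0 0'
python3 -m crank '0 0 -2 0 0 0; 0 0 0 0 0 0'
python3 - <<'E'
from h import *
im=optics.read_camera("scene")
c=im[130:250,160:320]; cv2.imwrite("pics/s5.png",cv2.resize(c[:,:,::-1],(800,600),interpolation=cv2.INTER_CUBIC))
E
```

```text
time: 6.7
eef_pos: [0.5335, 0.0561, 0.222]
tcp_rot: [-0.651, 0.759, 0.0, -0.001]
contact_force: [1.6, -4.0, -11.0]
opening: 0.335
time: 6.95
eef_pos: [0.5336, 0.0562, 0.2253]
tcp_rot: [-0.651, 0.759, 0.0, -0.001]
contact_force: [-2.5, -3.7, -6.5]
opening: 0.334
time: 7.2
eef_pos: [0.5335, 0.0562, 0.2259]
tcp_rot: [-0.651, 0.759, 0.0, -0.001]
contact_force: [0.0, -4.1, -11.3]
opening: 0.337
```

View pics/s5.png

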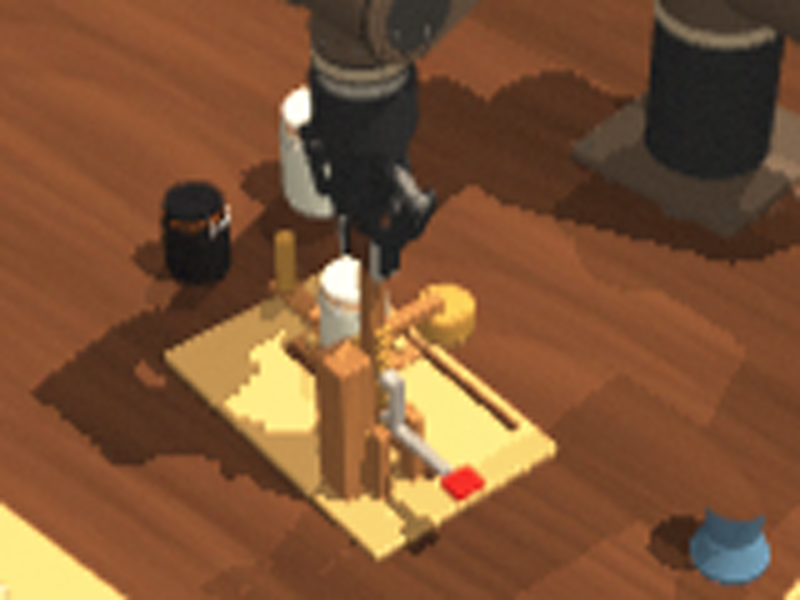

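The rail has risen with the hand: the brass head is now at (450,312), and it was at (450,360) before. I'll carry on in small steps, feeling for the stop.

```bash

for k in 1; do
python3 -m crank '0 0 -2 0 0 0; 0 0 0 0 0 0' | egrep 'eef|force'
python3 -m crank '0 0 -2 0 0 0; 0 0 0 0 0 0' | egrep 'eef|force'
python3 -m crank '0 0 -2 0 0 0; 0 0 0 0 0 0' | egrep 'eef|force'
done
```

```text
eef_pos: [0.5335, 0.0562, 0.2278]
contact_force: [-0.5, -5.0, -12.5]
eef_pos: [0.5335, 0.0562, 0.2302]
contact_force: [-1.6, -5.2, -12.3]
eef_pos: [0.5336, 0.0562, 0.233]
contact_force: [-2.5, -6.2, -8.6]
```

```bash

python3 -m crank '0 0 -2 0 0 0; 0 0 0 0 0 0' | egrep 'eef|force'
python3 -m crank '0 0 -2 0 0 0; 0 0 0 0 0 0' | egrep 'eef|force'
```

```text
eef_pos: [0.5336, 0.0562, 0.2356]
contact_force: [-3.7, -5.5, -6.7]
eef_pos: [0.5336, 0.0562, 0.2374]
contact_force: [-2.8, -5.4, -7.9]
```

```bash

python3 -m crank '0 0 -2 0 0 0; 0 0 0 0 0 0' | egrep 'eef|force'
python3 -m crank '0 0 -2 0 0 0; 0 0 0 0 0 0' | egrep 'eef|force'
```

```text
eef_pos: [0.5336, 0.0562, 0.2386]
contact_force: [-1.4, -4.3, -10.4]
eef_pos: [0.5336, 0.0562, 0.2404]
contact_force: [-1.7, -4.4, -11.1]
```

```bash

python3 -m crank '0 0 -2 0 0 0; 0 0 0 0 0 0' | egrep 'eef|force'
python3 -m crank '0 0 -2 0 0 0; 0 0 0 0 0 0' | egrep 'eef|force'
```

```text
eef_pos: [0.5335, 0.0562, 0.2423]
contact_force: [-1.3, -5.8, -11.2]
eef_pos: [0.5336, 0.0562, 0.245]
contact_force: [-2.8, -4.9, -7.9]
```

```bash

python3 -m crank '0 0 -2 0 0 0; 0 0 0 0 0 0' | egrep 'eef|force'
python3 -m crank '0 0 -2 0 0 0; 0 0 0 0 0 0' | egrep 'eef|force'
```

```text
eef_pos: [0.5336, 0.0562, 0.2477]
contact_force: [-4.4, -5.9, -6.9]
eef_pos: [0.5336, 0.0562, 0.2494]
contact_force: [-3.1, -5.6, -8.6]
```

```bash

python3 -m crank '0 0 -2 0 0 0; 0 0 0 0 0 0' | egrep 'eef|force'
python3 -m crank '0 0 -2 0 0 0; 0 0 0 0 0 0' | egrep 'eef|force'
```

```text
eef_pos: [0.5335, 0.0562, 0.2502]
contact_force: [-0.3, -4.8, -12.2]
eef_pos: [0.5335, 0.0562, 0.2512]
contact_force: [0.3, -4.3, -14.8]
```

```bash

python3 -m crank '0 0 -2 0 0 0; 0 0 0 0 0 0' | egrep 'eef|force'
```

```text
eef_pos: [0.5335, 0.0562, 0.2523]
contact_force: [2.7, -5.5, -17.2]
```

The force now grows by about 2.5 N per mm, beyond the earlier ripple peak of 12.5 N, so this is the cushion. I'll take one more small step and hold it.

```bash

python3 -m crank '0 0 -2 0 0 0; 0 0 0 0 0 0; 0 0 0 0 0 0' | egrep 'time|eef|force'
python3 -m crank '0 0 -1.5 0 0 0; 0 0 0 0 0 0; 0 0 0 0 0 0' | egrep 'eef|force'
```

```text
time: 11.12
eef_pos: [0.5335, 0.0562, 0.2534]
contact_force: [3.9, -5.8, -20.3]
eef_pos: [0.5334, 0.0562, 0.2542]
contact_force: [4.9, -5.5, -22.1]
```

```bash

python3 -m crank '0 0 2 0 0 0; 0 0 2 0 0 0;0 0 2 0 0 0; 0 0 0 0 0 0' | egrep 'eef|force'
python3 -m crank '0 0 2 0 0 0; 0 0 2 0 0 0; 0 0 0 0 0 0' | egrep 'eef|force'
```

```text
eef_pos: [0.5335, 0.0562, 0.2515]
contact_force: [-0.6, -3.9, -13.1]
eef_pos: [0.5336, 0.0562, 0.2493]
contact_force: [-3.2, -5.6, -7.4]
```

```bash

python3 -m crank '0 0 2 0 0 0; 0 0 2 0 0 0; 0 0 0 0 0 0' | egrep 'eef|force'
```

```text
eef_pos: [0.5337, 0.0562, 0.2471]
contact_force: [-6.4, -5.3, -1.5]
```

```bash

python3 -m crank '0 0 2 0 0 0; 0 0 0 0 0 0' | egrep 'eef|force'
```

```text
eef_pos: [0.5337, 0.0562, 0.247]
contact_force: [-10.6, -6.1, 4.9]
```

The rail is now blocked at travel of about 72 mm (Fz turns positive without motion), so the pawl holds it. Opening.

```bash

python3 -m crank '0 0 -1 0 0 0; 0 0 0 0 0 0; 0 0 0 0 0 0; 0 0 0 0 0 0' 1
python3 -m crank '0 0 -40 0 0 0; 0 0 -40 0 0 0; 0 0 -20 0 0 0;0 0 0 0 0 0'
python3 - <<'E'
from h import *
p=np.load("p.npy"); p[:2]=[.4636,.0668]; np.save("p.npy",p)
print(W(p,[[0,-.255,.04],[0,-.22,.075],[.07,.106,.082]]))
x,y,z=W(p,[0,-.255,.06])[0]
go(x,y,.36)
im=optics.read_camera("scene")
c=im[100:250,130:330]; cv2.imwrite("pics/s6.png",cv2.resize(c[:,:,::-1],(800,600),interpolation=cv2.INTER_CUBIC))
E
```

```text
time: 13.5
eef_pos: [0.5343, 0.0567, 0.2433]
tcp_rot: [-0.651, 0.759, -0.0, 0.001]
contact_force: [-0.9, 0.2, -0.7]
opening: 1.0
time: 14.0
eef_pos: [0.5346, 0.0564, 0.3442]
tcp_rot: [-0.651, 0.759, -0.001, 0.001]
contact_force: [0.4, 0.2, -0.3]
opening: 0.998
[[ 0.42415375 -0.18513053  0.04      ]
 [ 0.42956794 -0.15055183  0.075     ]
 [ 0.54915467  0.16069568  0.082     ]]
t 14.0 pos [0.5346 0.0564 0.3442] F [ 0.4  0.2 -0.3] q [-0.08 -0.09  1.78  0.    1.45  1.64] open 1.0
shift mm [255.6  72.  -16.1] turn [-0.003  0.     0.001]
```

View pics/s6.png

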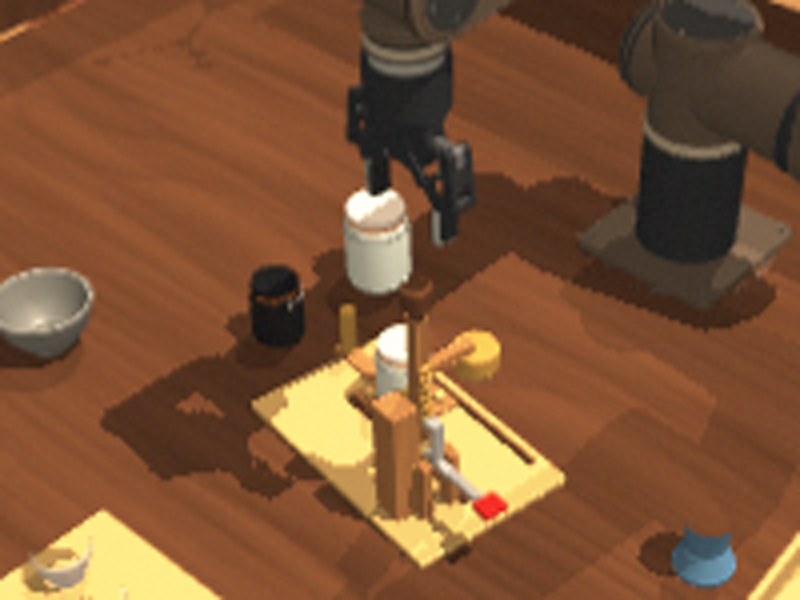

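The rail stays up, with the knob at (417,297) and the head at (470,355), and the gripper is clear above it. Next I'll check the room behind the post.

```bash
python3 - <<'E'
from h import *
p=np.load("p.npy")
u=(np.array([(640,320),(695,322),(750,322)])+.5)/5-.5+[210,130]
for z in (0.0,.04,.075):
    w=unproj("top",u,z); d=w[:,:2]-p[:2]; c,s=np.cos(p[2]),np.sin(p[2]); print(z,w.round(3)[:,:2].tolist(),np.c_[d@[c,s],d@[-s,c]].round(3).tolist())
E
```

```text
0.0 [[0.451, -0.217], [0.45, -0.254], [0.451, -0.292]] [[0.032, -0.282], [0.037, -0.319], [0.043, -0.356]]
0.04 [[0.448, -0.209], [0.448, -0.246], [0.448, -0.282]] [[0.028, -0.275], [0.032, -0.311], [0.039, -0.347]]
0.075 [[0.446, -0.202], [0.445, -0.238], [0.445, -0.274]] [[0.024, -0.269], [0.029, -0.304], [0.035, -0.339]]
```

```bash

python3 -m crank '50 14.5 0 0 0 0; 50 14.5 0 0 0 0; 50 14.5 0 0 0 0; 50 14.5 0 0 0 0; 50 14.5 0 0 0 0' -1 40 | egrep 'time|eef'
python3 - <<'E'
from h import *
x,y,z=W(np.load("p.npy"),[-.003,-.254,.06])[0]; go(x,y,.15)
E
```

```text
time: 14.68
eef_pos: [0.4223, -0.1803, 0.3401]
t 14.68 pos [ 0.4223 -0.1803  0.3401] F [ 1.  -0.1  0.6] q [-0.63 -0.27  1.94  0.    1.47  1.1 ] open 0.0
shift mm [  3.8  -0.2 190. ] turn [0.004 0.002 0.001]
```

```bash

python3 -m crank '2 0 60 0 0 0; 0 0 60 0 0 0; 0 0 60 0 0 0; 0 0 0 0 0 0;0 0 0 0 0 0' | egrep 'time|eef'
python3 - <<'E'
from h import *
x,y,z=W(np.load("p.npy"),[-.003,-.254,.06])[0]; go(x,y,.045)
im=optics.read_camera("scene")
c=im[100:250,130:330]; cv2.imwrite("pics/s7.png",cv2.resize(c[:,:,::-1],(800,600),interpolation=cv2.INTER_CUBIC))
im=optics.read_camera("top")
c=im[110:260,200:400]; cv2.imwrite("pics/t7.png",cv2.resize(c[:,:,::-1],(800,600),interpolation=cv2.INTER_CUBIC))
E
```

```text
time: 15.3
eef_pos: [0.4242, -0.1819, 0.164]
t 15.3 pos [ 0.4242 -0.1819  0.164 ] F [0.2 0.2 0.9] q [-0.63 -0.13  2.15  0.    1.12  1.1 ] open -0.0
shift mm [  2.2   2.6 119. ] turn [-0.001 -0.     0.001]
```

View pics/s7.png

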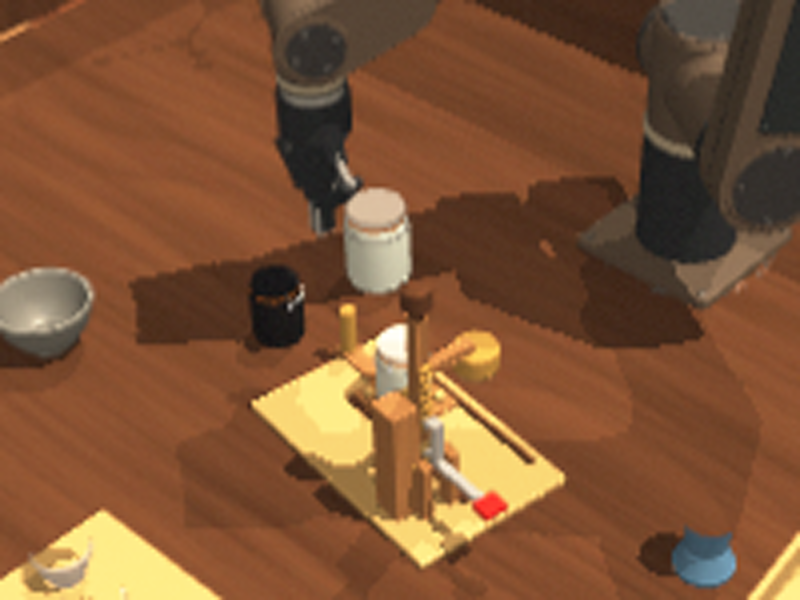

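View pics/t7.png

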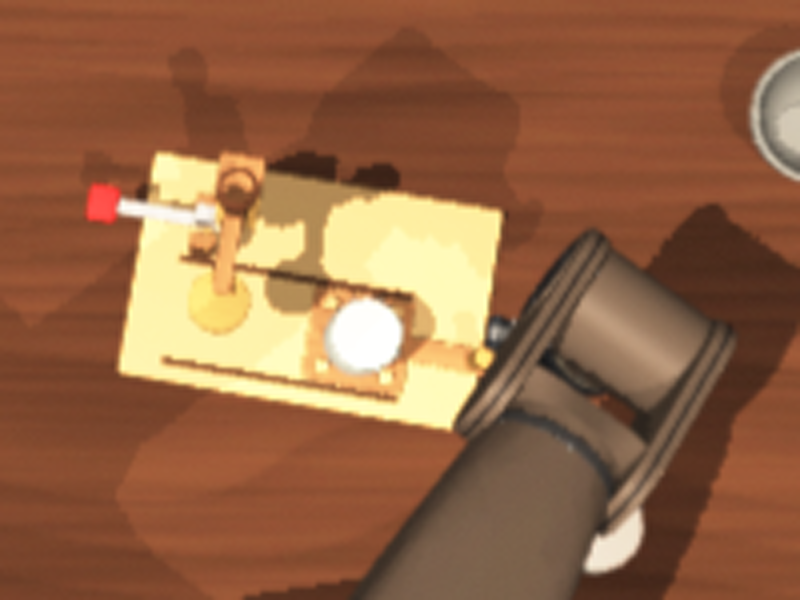

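```bash
python3 - <<'E'
from h import *
p=np.load("p.npy")
u=(np.array([(543,376)])+.5)*.64-.5
print(unproj("top",u,.09).round(3)) 
# scene crop s7: big jar bottom centre approx (378,275), top centre (376,207)
for z,q in ((0.01,(378,272)),(.1,(376,205)),(.08,(376,205)),(.12,(376,205))): print(z,unproj("scene",(np.array([q])+.5)/4-.5+[130,100],z).round(3))
print(unproj("scene",(np.array([(275,330),(275,280)])+.5)/4-.5+[130,100],.075).round(3))
E
```

```text
[[ 0.296 -0.23   0.09 ]]
0.01 [[ 0.304 -0.223  0.01 ]]
0.1 [[ 0.297 -0.228  0.1  ]]
0.08 [[ 0.277 -0.248  0.08 ]]
0.12 [[ 0.316 -0.209  0.12 ]]
[[ 0.506 -0.177  0.075]
 [ 0.448 -0.239  0.075]]
```

The big jar, at (0.297, -0.23), is clear of the hand by over 30 mm, and the tip is behind the post, which shows at (482,358) in the top view. Descending.

```bash

python3 -m crank '2 2.5 50 0 0 0; 0 0 40 0 0 0; 0 0 25 0 0 0; 0 0 0 0 0 0;0 0 0 0 0 0'
python3 - <<'E'
from h import *
x,y,z=W(np.load("p.npy"),[-.003,-.254,.06])[0]; go(x,y,.045)
im=optics.read_camera("scene")
c=im[130:230,150:283]; cv2.imwrite("pics/s8.png",cv2.resize(c[:,:,::-1],(798,600),interpolation=cv2.INTER_CUBIC))
E
```

```text
time: 16.02
eef_pos: [0.4227, -0.1843, 0.0503]
tcp_rot: [-0.651, 0.759, -0.002, 0.001]
contact_force: [-0.7, -1.1, -0.3]
opening: -0.003
t 16.02 pos [ 0.4227 -0.1843  0.0503] F [-0.7 -1.1 -0.3] q [-0.63  0.05  2.22 -0.    0.87  1.09] open -0.0
shift mm [-0.5  1.4  5.3] turn [-0.004 -0.002  0.001]
```

View pics/s8.png

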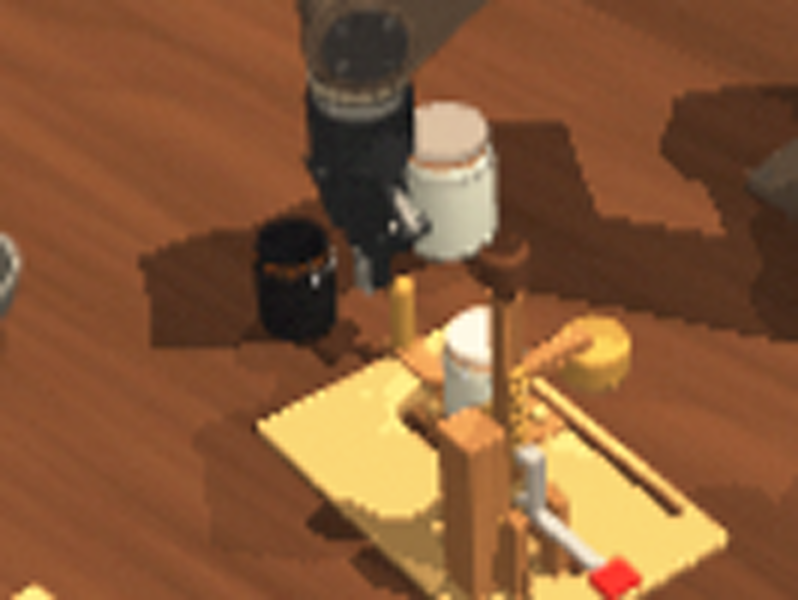

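The fingers (368,270) stand behind the post (402,310), clear of the black jar. Pushing along +y.

```bash

python3 -m crank '-5 1 4 0 0 0; -5 0 0 0 0 0; -5 0 0 0 0 0; -5 0 0 0 0 0; -5 0 0 0 0 0' | egrep 'time|eef|force'
python3 -m crank '-7 0 0 0 0 0; -7 0 0 0 0 0; -7 0 0 0 0 0; -7 0 0 0 0 0; -7 0 0 0 0 0' | egrep 'time|eef|force'
python3 - <<'E'
from h import *
x,y,z=W(np.load("p.npy"),[-.003,-.124,.06])[0]; go(x,y,.045)
im=optics.read_camera("scene")
c=im[130:230,150:283]; cv2.imwrite("pics/s9.png",cv2.resize(c[:,:,::-1],(798,600),interpolation=cv2.INTER_CUBIC))
E
```

```text
time: 16.7
eef_pos: [0.4239, -0.1581, 0.044]
contact_force: [-2.1, -2.4, 0.9]
time: 17.32
eef_pos: [0.4294, -0.1233, 0.044]
contact_force: [-0.6, -2.5, 2.1]
t 17.32 pos [ 0.4294 -0.1233  0.044 ] F [-0.6 -2.5  2.1] q [-0.51  0.03  2.25  0.    0.86  1.22] open -0.0
shift mm [-69.1  -1.5  -1. ] turn [-0.001 -0.     0.001]
```

View pics/s9.png

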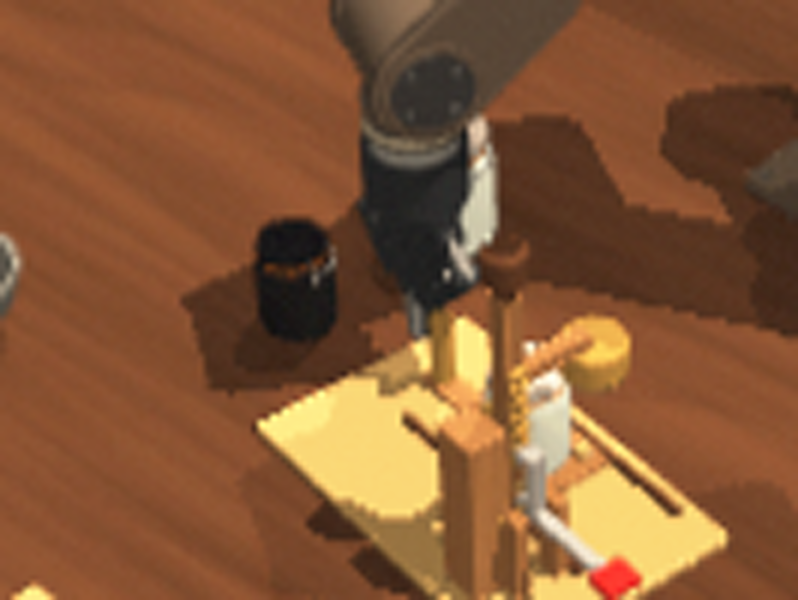

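The carriage moves with the hand, with the jar at (545,420), upright. Continuing.

```bash

python3 -m crank '-7 0 0 0 0 0; -7 0 0 0 0 0; -7 0 0 0 0 0; -7 0 0 0 0 0; -7 0 0 0 0 0' | egrep 'time|eef|force'
python3 -m crank '-5 0 0 0 0 0; -5 0 0 0 0 0; -5 0 0 0 0 0; -5 0 0 0 0 0; 0 0 0 0 0 0' | egrep 'time|eef|force'
python3 -m crank '-3 0 0 0 0 0; -3 0 0 0 0 0; 0 0 0 0 0 0' | egrep 'time|eef|force'
python3 - <<'E'
from h import *
x,y,z=W(np.load("p.npy"),[-.003,-.124,.06])[0]; go(x,y,.045)
E
```

```text
time: 18.0
eef_pos: [0.4344, -0.0886, 0.0437]
contact_force: [0.5, -1.7, -0.6]
time: 18.62
eef_pos: [0.4372, -0.0686, 0.0437]
contact_force: [-0.4, 0.4, 0.4]
time: 19.0
eef_pos: [0.4383, -0.063, 0.0437]
contact_force: [-0.1, 0.5, -0.4]
t 19.0 pos [ 0.4383 -0.063   0.0437] F [-0.1  0.5 -0.4] q [-0.37  0.03  2.26  0.    0.86  1.35] open -0.0
shift mm [-8.2 -1.9 -1.3] turn [0.    0.001 0.001]
```

```bash

python3 -m crank '-3 0 0 0 0 0; -3 0 0 0 0 0; 0 0 0 0 0 0' | egrep 'time|eef|force'
python3 - <<'E'
from h import *
go(.5,0,.045)
im=optics.read_camera("scene")
c=im[130:230,170:303]; cv2.imwrite("pics/s10.png",cv2.resize(c[:,:,::-1],(798,600),interpolation=cv2.INTER_CUBIC))
E
```

```text
time: 19.38
eef_pos: [0.4394, -0.0571, 0.0438]
contact_force: [-0.9, 0.2, -0.6]
t 19.38 pos [ 0.4394 -0.0571  0.0438] F [-0.9  0.2 -0.6] q [-0.36  0.03  2.26  0.    0.86  1.37] open 0.0
shift mm [-65.7 -51.1  -1.2] turn [-0.     0.001  0.001]
```

View pics/s10.png

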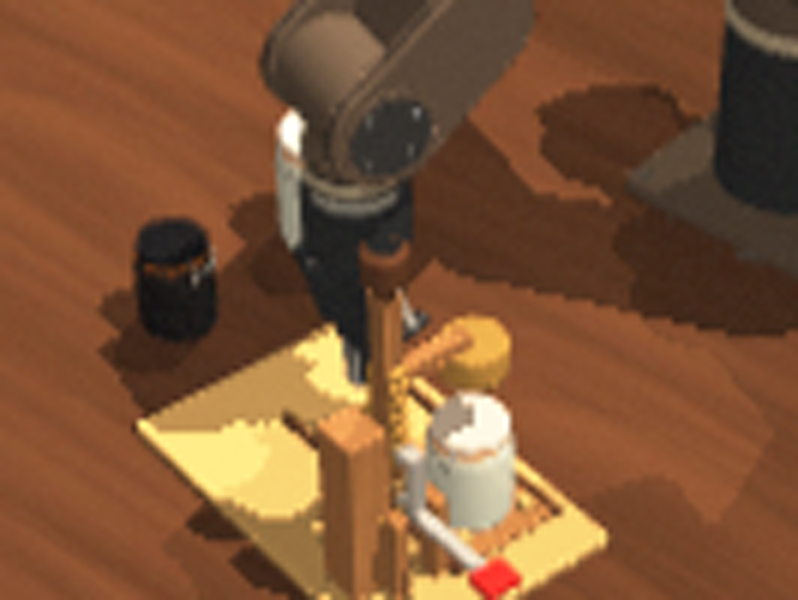

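The jar at (472,460) looks to be under the head (475,350); the carriage has coasted ahead. I'll follow on until the push meets resistance.

```bash

python3 -m crank '-3 0 0 0 0 0; -2 0 0 0 0 0; 0 0 0 0 0 0' | egrep 'time|eef|force'
python3 -m crank '-2 0 0 0 0 0; -2 0 0 0 0 0; 0 0 0 0 0 0' | egrep 'time|eef|force'
python3 -m crank '-2 0 0 0 0 0; -2 0 0 0 0 0; 0 0 0 0 0 0' | egrep 'time|eef|force'
```

```text
time: 19.8
eef_pos: [0.4402, -0.0532, 0.0439]
contact_force: [-1.9, -5.2, -0.2]
time: 20.18
eef_pos: [0.4403, -0.053, 0.0441]
contact_force: [-5.8, -21.0, -0.4]
time: 20.55
eef_pos: [0.4404, -0.0528, 0.0443]
contact_force: [-9.4, -35.9, -1.3]
```

Firm end stop (36 N with no motion). Backing off, and checking.

```bash

python3 -m crank '8 0 0 0 0 0; 10 0 0 0 0 0; 0 0 -60 0 0 0; 0 0 -60 0 0 0; 0 0 -60 0 0 0' | egrep 'time|eef|force'
python3 -m crank '0 0 -60 0 0 0; 0 0 -60 0 0 0; 0 0 0 0 0 0;0 0 0 0 0 0' | egrep 'time|eef|force'
python3 - <<'E'
from h import *
x,y,z=W(np.load("p.npy"),[.07,.106,.082])[0]; go(x,y,.34)
im=optics.read_camera("scene")
c=im[130:230,170:303]; cv2.imwrite("pics/s11.png",cv2.resize(c[:,:,::-1],(798,600),interpolation=cv2.INTER_CUBIC))
im=optics.read_camera("top")
c=im[130:230,200:333]; cv2.imwrite("pics/t11.png",cv2.resize(c[:,:,::-1],(798,600),interpolation=cv2.INTER_CUBIC))
E
```

```text
time: 21.18
eef_pos: [0.4384, -0.0618, 0.2256]
contact_force: [0.3, -0.0, -0.2]
time: 21.68
eef_pos: [0.4384, -0.0619, 0.3433]
contact_force: [0.1, 0.6, 0.1]
t 21.68 pos [ 0.4384 -0.0619  0.3433] F [0.1 0.6 0.1] q [-0.37 -0.32  1.97  0.    1.49  1.35] open -0.0
shift mm [-236.9  -75.4    3.5] turn [0.    0.001 0.002]
```

View pics/s11.png

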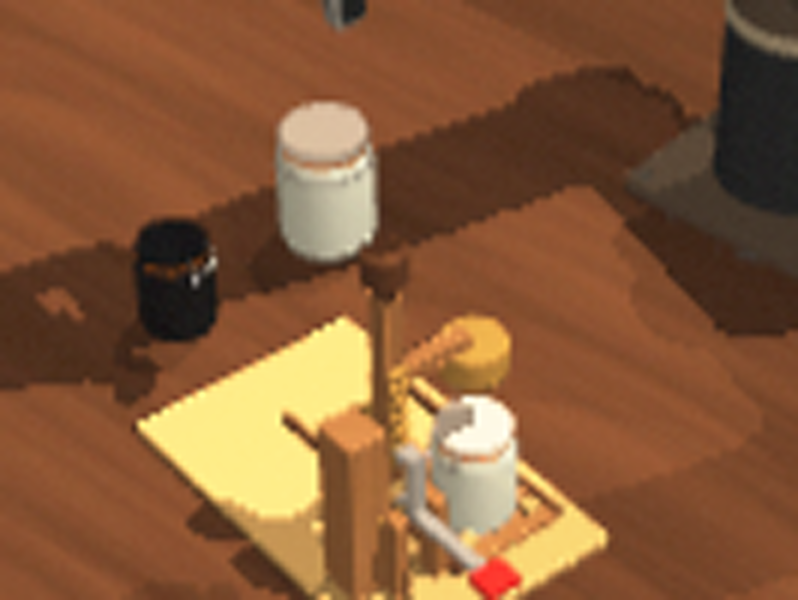

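View pics/t11.png

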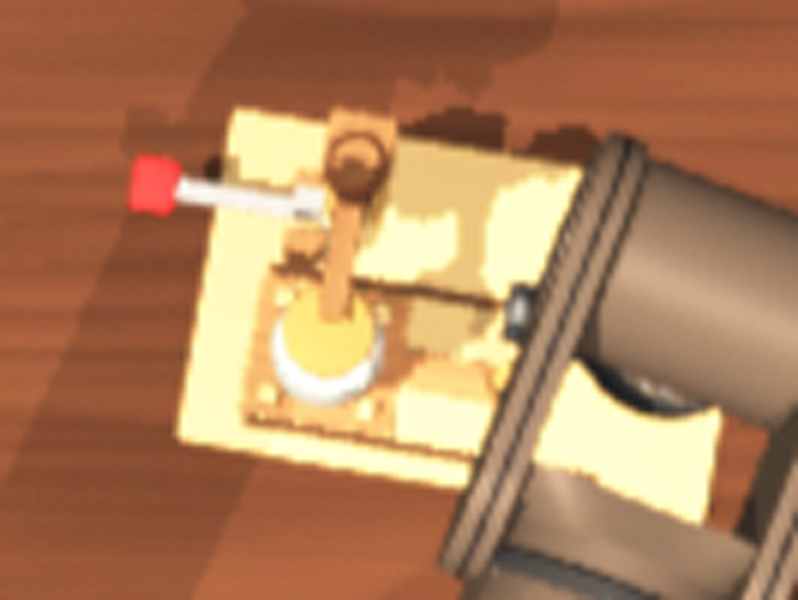

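The jar, at (327,347) in the top view, is upright under the head at (332,320), which appears offset upward because it is nearer the camera. The rail is still held up. Next I'll measure the red pad and go above it.

```bash

python3 -m crank '-47 -15 0 0 0 0; -47 -15 0 0 0 0; -47 -15 0 0 0 0; -47 -15 0 0 0 0; -47 -15 0 0 0 0' | egrep 'time|eef|force'
python3 -m crank '0 0 50 0 0 0; 0 0 50 0 0 0; 0 0 0 0 0 0' | egrep 'time|eef|force'
python3 - <<'E'
from h import *
for n in ("top","scene"):
    im=optics.read_camera(n).astype(int)
    if n=="top": cv2.imwrite("pics/t12.png",cv2.resize(im[110:210,180:313][:,:,::-1].astype(np.uint8),(798,600),interpolation=cv2.INTER_CUBIC))
    else: cv2.imwrite("pics/s12.png",cv2.resize(im[130:240,170:316][:,:,::-1].astype(np.uint8),(798,600),interpolation=cv2.INTER_CUBIC))
    m=(im[:,:,0]>170)&(im[:,:,1]<90)&(im[:,:,2]<90); k,l,st,c=cv2.connectedComponentsWithStats(m.astype(np.uint8))
    for i in range(1,k):
        if st[i,4]>8: print(n,c[i],st[i],unproj(n,[c[i]],.082).round(4))
x,y,z=W(np.load("p.npy"),[.07,.106,.082])[0]; go(x,y,.1)
E
```

```text
time: 22.4
eef_pos: [0.5486, 0.1599, 0.3413]
contact_force: [0.4, -0.3, 0.3]
time: 22.78
eef_pos: [0.5448, 0.1581, 0.2365]
contact_force: [-1.1, -0.9, -1.0]
top [227.22222222 158.55555556] [225 158   5   2   9] [[0.5548 0.1556 0.082 ]]
scene [251.97058824 226.08823529] [248 223   9   7  34] [[0.5537 0.1683 0.082 ]]
t 22.88 pos [0.5487 0.1583 0.2437] F [-0.   0.1  0.5] q [0.1  0.05 1.82 0.   1.27 1.83] open -0.0
shift mm [ -2.5  -0.3 143.7] turn [ 0.001 -0.     0.001]
```

View pics/s12.png

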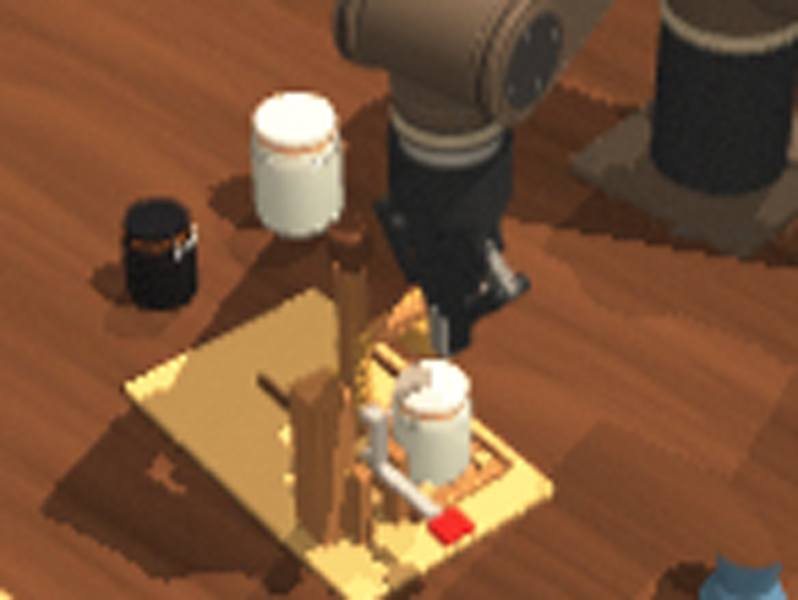

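```bash
python3 - <<'E'
from h import *
print(unproj("top",[(153.5/6+199.6,184.5/6+129.6),(79.5/5+209.5,154.5/5+129.5)],.082))
print(proj("scene",W(np.load("p.npy"),[[.07,.106,.082],[.07,0,.268]])))
E
```

```text
[[0.54884863 0.16205899 0.082     ]
 [0.54869404 0.16135687 0.082     ]]
[[251.23963512 224.46879364]
 [232.76922542 172.68406376]]
```

```bash

python3 -m crank '-3 0 50 0 0 0; 0 0 45 0 0 0; 0 0 38 0 0 0; 0 0 0 0 0 0; 0 0 0 0 0 0' | egrep 'time|eef|force'
python3 - <<'E'
from h import *
go(.5488,.1613,.085)
im=optics.read_camera("scene")
cv2.imwrite("pics/s13.png",cv2.resize(im[150:240,190:310][:,:,::-1],(800,600),interpolation=cv2.INTER_CUBIC))
E
```

```text
time: 23.5
eef_pos: [0.5517, 0.1614, 0.1143]
contact_force: [0.4, 0.6, 0.4]
t 23.5 pos [0.5517 0.1614 0.1143] F [0.4 0.6 0.4] q [0.11 0.19 1.92 0.   1.03 1.83] open 0.0
shift mm [ 0.6  3.  29.3] turn [-0.005  0.001  0.001]
```

View pics/s13.png

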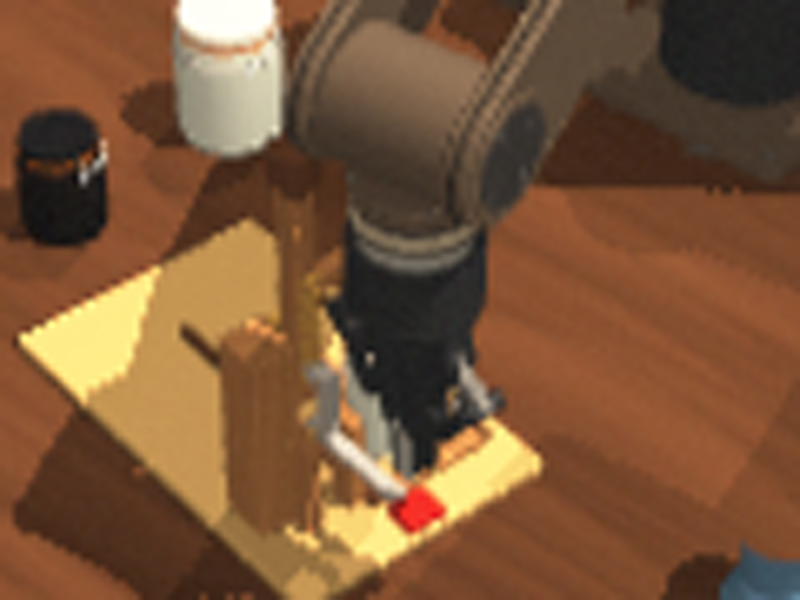

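```bash

python3 -m crank '0 2 10 0 0 0; 0 0 8 0 0 0; 0 0 6 0 0 0; 0 0 0 0 0 0' | egrep 'time|eef|force'
python3 -m crank '0 0 3 0 0 0; 0 0 0 0 0 0' | egrep 'time|eef|force'
python3 -m crank '0 0 2 0 0 0; 0 0 0 0 0 0' | egrep 'time|eef|force'
```

```text
time: 24.05
eef_pos: [0.5466, 0.1615, 0.0859]
contact_force: [0.5, -0.3, 0.4]
time: 24.3
eef_pos: [0.5472, 0.1616, 0.0837]
contact_force: [0.2, 0.6, 0.7]
time: 24.55
eef_pos: [0.5475, 0.1616, 0.0821]
contact_force: [1.1, 0.2, -0.2]
```

```bash

python3 -m crank '0 0 2 0 0 0; 0 0 0 0 0 0' | egrep 'time|eef|force'
python3 -m crank '0 0 2 0 0 0; 0 0 0 0 0 0' | egrep 'time|eef|force'
```

```text
time: 24.8
eef_pos: [0.5476, 0.1617, 0.0803]
contact_force: [-0.3, 0.5, 4.6]
time: 25.05
eef_pos: [0.5476, 0.1618, 0.0781]
contact_force: [0.6, 2.2, 3.3]
```

Contact with the pad at z of about 0.081. Pressing on, gently.

```bash

python3 -m crank '0 0 2 0 0 0; 0 0 2 0 0 0; 0 0 0 0 0 0' | egrep 'time|eef|force'
python3 -m crank '0 0 2 0 0 0; 0 0 2 0 0 0; 0 0 0 0 0 0' | egrep 'time|eef|force'
python3 - <<'E'
from h import *
im=optics.read_camera("scene")
cv2.imwrite("pics/s14.png",cv2.resize(im[150:240,190:310][:,:,::-1],(800,600),interpolation=cv2.INTER_CUBIC))
E
```

```text
time: 25.42
eef_pos: [0.5471, 0.1615, 0.0732]
contact_force: [1.0, 1.0, 1.5]
time: 25.8
eef_pos: [0.5471, 0.1614, 0.0695]
contact_force: [1.5, 0.6, 1.5]
```

View pics/s14.png

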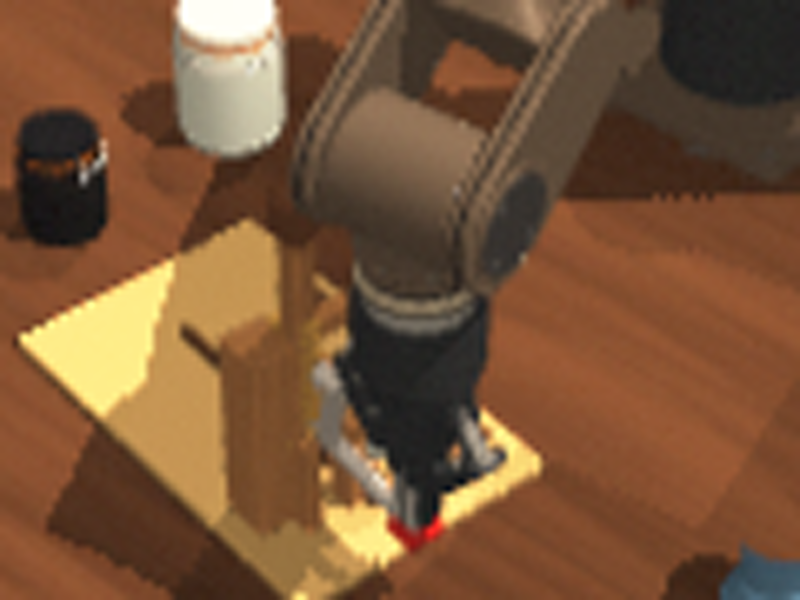

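The pad is pressed about 12 mm (red at (415,535)) and the knob has dropped from about (300,170) to (300,215), so the rail is freed and sinking. I'll press 1 mm more and hold.

```bash

python3 -m crank '0 0 1 0 0 0; 0 0 0 0 0 0; 0 0 0 0 0 0; 0 0 0 0 0 0; 0 0 0 0 0 0' | egrep 'time|eef|force'
python3 -m crank '0 0 0 0 0 0; 0 0 0 0 0 0; 0 0 0 0 0 0; 0 0 0 0 0 0; 0 0 0 0 0 0' | egrep 'time|eef|force'
python3 - <<'E'
from h import *
im=optics.read_camera("scene")
cv2.imwrite("pics/s15.png",cv2.resize(im[150:240,190:310][:,:,::-1],(800,600),interpolation=cv2.INTER_CUBIC))
E
```

```text
time: 26.48
eef_pos: [0.5472, 0.1615, 0.0688]
contact_force: [0.4, -1.5, 1.7]
time: 27.1
eef_pos: [0.5472, 0.1616, 0.0688]
contact_force: [-0.1, -1.3, 1.4]
```

View pics/s15.png

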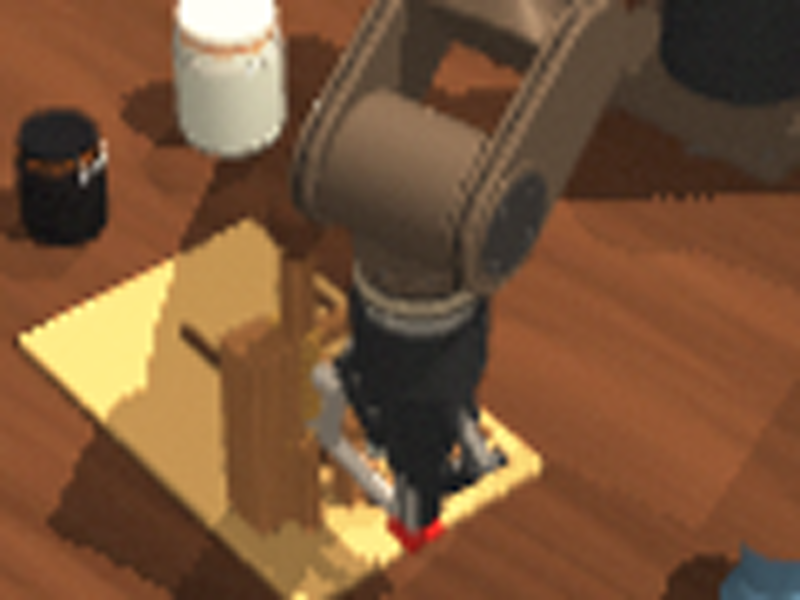

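The knob is down to about (300,238) and settled. I'll release and retreat upward, then check.

```bash

python3 -m crank '0 0 -10 0 0 0; 0 0 -20 0 0 0; 0 0 -50 0 0 0; 0 0 -55 0 0 0; 0 0 -55 0 0 0' | egrep 'time|eef|force'
python3 -m crank '-50 10 -55 0 0 0; -50 10 0 0 0 0; -50 10 0 0 0 0; 0 0 0 0 0 0' | egrep 'time|eef|force'
python3 - <<'E'
from h import *
im=optics.read_camera("scene")
cv2.imwrite("pics/s16.png",cv2.resize(im[150:240,190:310][:,:,::-1],(800,600),interpolation=cv2.INTER_CUBIC))
im=optics.read_camera("top")
cv2.imwrite("pics/t16.png",cv2.resize(im[130:230,200:333][:,:,::-1],(798,600),interpolation=cv2.INTER_CUBIC))
p=np.load("p.npy")
for t in (0,.012,.024,.028,.036,.072): print(t,proj("scene",W(p,[[.07,0,.206+t],[0,0,.097+t]])).round(1).tolist())
E
```

```text
time: 27.78
eef_pos: [0.547, 0.1617, 0.262]
contact_force: [0.3, -0.1, -0.8]
time: 28.28
eef_pos: [0.54, 0.3089, 0.306]
contact_force: [0.4, -1.2, -0.5]
0 [[233.2, 185.6], [247.7, 198.9]]
0.012 [[233.1, 183.2], [247.7, 196.7]]
0.024 [[233.0, 180.7], [247.7, 194.5]]
0.028 [[233.0, 179.9], [247.7, 193.7]]
0.036 [[232.9, 178.2], [247.7, 192.2]]
0.072 [[232.7, 170.5], [247.7, 185.3]]
```

View pics/s16.png

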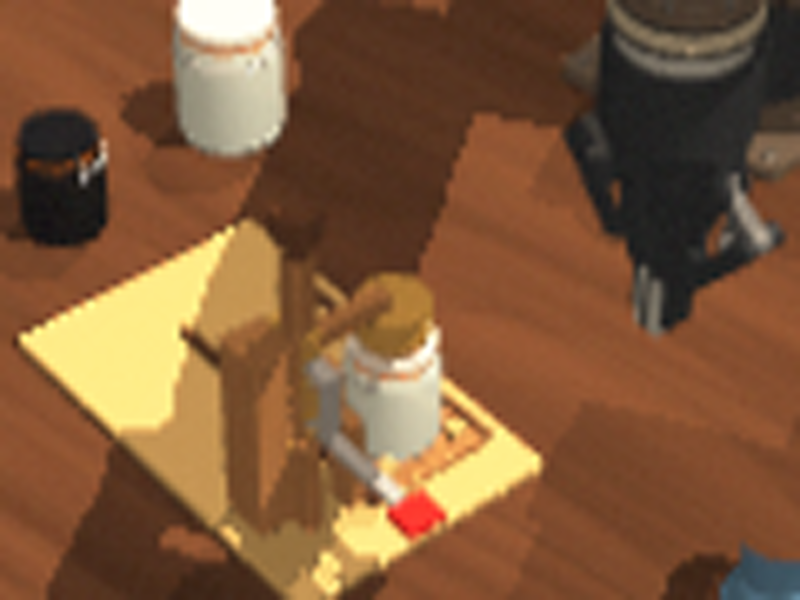

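View pics/t16.png

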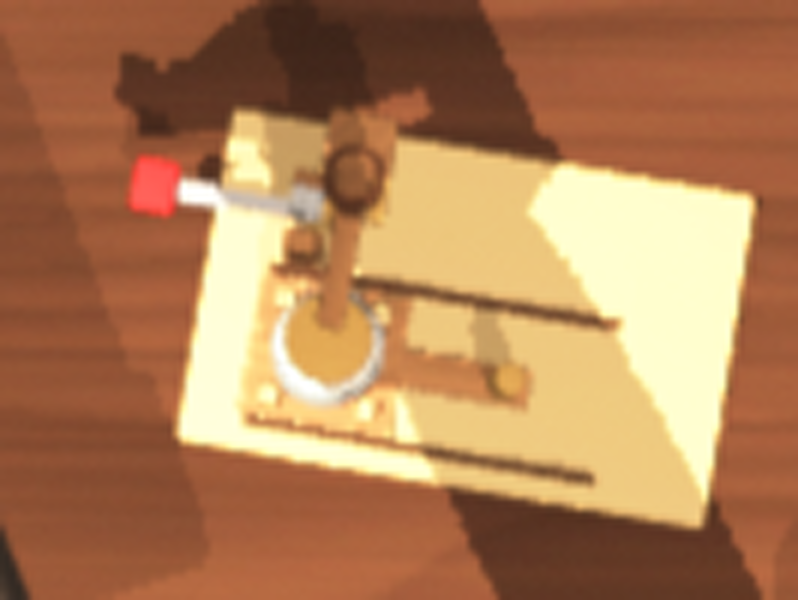

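The head at (395,310) in the scene crop sits on the lid with no gap, and the knob top row of about 181 matches a travel of 24 to 28 mm. In the top crop the head is centred on the jar at (328,347) and the red pad has sprung back. The arm is clear, so I'll hand in.

```bash
python3 -c "
from plant import ctrl,readout
print(readout.get_state()['contact_force'].round(2)); print(ctrl.sign_off())"
```

```text
[-0.43  0.42  0.29]
the job is handed in; nothing more can be done
None
```

The job is handed in at about 28 s of the 72 s allowed. By my checks every step was met, but no verdict was reported.

- **Raising the head:** I pulled the knob up in small steps and met the cushion at about 74–75 mm of travel, where the force rose by about 2.5 N/mm. The greatest pull was about 22 N, of which I put 11–13 N on the stop. I let the rail back down; it sat firm on the pawl at about 72 mm, and I let go.
- **Carriage:** I pushed it by its post until it met the end stop. The push rose to about 36 N there with no further motion, which is well below the wrist limit.
- **Pawl:** I pressed the red pad about 12–13 mm, with about 5 N at most. The head sank, and I then withdrew the arm.

**Last checks:** In the final pictures the head sits on the lid with no visible gap and is centred on the upright jar. The knob height matches about 28 mm of travel. The pawl has sprung back, the wrist force is near zero, and I saw nothing else moved. I did not measure the force of the head on the lid.

**Disagreements:** The scene camera's fit of the stand was about 5 mm off the top camera's. I used the top camera, which agreed with where the knob was felt.

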